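# Put the light-scattering bench's parts back in their holders

### The job

Put the four loose parts away, each in the holder whose recess matches its shape and size: the wide jar and the small vial upright in the large and the small round wells, the flow cell block window side up in the rectangular recess, and the column lying along its long cradle. Every part must sit right down on the floor of its recess; lower each one gently instead of dropping it, and leave the beaker and the syringe where they are.

Things in the scene. Friction and masses are not known exactly. Their poses are not given: they have to be found in the camera images.
- jar: Wide amber glass jar with white lid and paper band, upright: diameter 50 mm, height 62 mm (straight side up to 43 mm, lid 48 mm wide), about 0.22 kg. Origin: centre of its underside; z up. Goes in jar_holder.
- vial: Small amber glass vial with white lid and paper band, upright: diameter 28 mm, height 58 mm (straight side up to 41 mm, lid 27 mm wide), about 0.06 kg. Origin: centre of its underside; z up. Goes in vial_holder.
- cell: Flow cell: a plain steel block 56 mm (its x) by 34 mm (its y) by 32 mm high, with a black window and two brass plugs flush on top, about 0.42 kg. Origin: centre of its underside; z up. Either way round about z is right. Goes in cell_holder.
- column: Chromatography column lying on the bench: steel tube 22 mm in diameter, 120 mm long along its x, with a hexagonal aluminium end nut at each end (30 mm across flats, 24 mm long), about 0.28 kg. The bare tube between the nuts is 72 mm long. Origin: on the tube's axis at mid-length, 15 mm above what the nuts lie on. Either end may go either way. Goes in column_holder.
- jar_holder: Fixed to the bench. Black plastic, grey liner in the recess; recess floor 6 mm and rim 15 mm above the bench. Origin: centre of its underside, on the bench; z up. 90 by 90 mm, with a round well 62 mm in diameter at its centre.
- vial_holder: Fixed to the bench. Black plastic, grey liner in the recess; recess floor 6 mm and rim 15 mm above the bench. Origin: centre of its underside, on the bench; z up. 90 by 90 mm, with a round well 40 mm in diameter at its centre.
- cell_holder: Fixed to the bench. Black plastic, grey liner in the recess; recess floor 6 mm and rim 15 mm above the bench. Origin: centre of its underside, on the bench; z up. 100 mm (its x) by 78 mm (its y), with a central rectangular recess 68 mm (x) by 46 mm (y).
- column_holder: Fixed to the bench. Black plastic, grey liner in the recess; recess floor 6 mm and rim 15 mm above the bench. Origin: centre of its underside, on the bench; z up. A cradle 152 mm (its x) by 58 mm (its y), with a central recess 132 mm (x) by 40 mm (y). Side rims stand only at the two ends; along the middle 72 mm the sides are open down to the floor, giving room for fingers.
- beaker: Bystander, leave alone: glass beaker, rim 70 mm across, 85 mm high, beyond the work. Origin: centre of its underside.
- syringe: Bystander, leave alone: white syringe lying on the bench beyond the work, about 145 mm long (its x), barrel 18 mm thick. Origin: on its axis, 9 mm above the bench.
Mind the look-alikes: they are no part of the job. Leave any blue or purple look-alike of the column_holder alone.

How it is judged:
By the outcome, as a careful person would: the job done as asked, in the order asked, and still so for the second after the job is handed in, with the robot touching nothing.
It also fails if it takes over 115 s, if anything falls off the work surface, if the arm or the gripper's body presses on something with over 40 N, if the wrist force passes 120 N, or if a joint passes its speed limit or range.

### The arm

A 6-joint arm with a two-finger parallel gripper is mounted at the origin on the work surface. World frame = base frame: x ahead of the robot, y to its left, z up, the work surface at z = 0. Lengths are in m, angles in rad, forces in N, time in s.
With the tool pointing down it reaches from about 0.375 to 0.9 m from the base axis. Payload 3.1 kg.
Tool frame: the origin (TCP) lies midway between the tips of the shut fingers; the grasp point (between the pads) lies r.tcp_to_grasp behind it (r.tcp_to_grasp is the distance from the TCP to the grasp point, in m); z points along the fingers, y is the direction in which the jaws open and shut (so a half turn about z gives the same grasp; the last joint's range is limited). The gripper opens to 85 mm and grips with 20 to 120 N. Pads are 22 mm wide; open, the fingers measure 114 mm over their backs; the gripper's body (76 mm by 85 mm) begins 54 mm behind the grasp point. The pads swing forward as they close: fully open they stand 13 mm farther back than shut.
Start: joints at [1.052, 0.527, 1.433, -0, 1.181, -0.178], TCP at [0.208, 0.589, 0.231] pointing down, gripper open.
Joint ranges: [-3.08, 3.08], [-0.75, 2.2], [0.22, 2.44], [-1.43, 4.57], [0, 2.65], [-2.85, 2.85]. Speed limits (rad/s): [2.79, 2.79, 3.14, 3.14, 3.14, 3.14].

### API

Orientations are given as [roll, pitch, yaw] about the fixed x, y, z axes, in that order (R = Rz(yaw) Ry(pitch) Rx(roll)).
In Python, from station import r gives the robot as it stands.
- The arm moves only by the tool send_rows, never from a script. Its argument "plan" is a list of rows, each a list of 3 entries, a list of its own where there are three numbers: the shift along the world's x, y, z in cm, then the turn, a rotation vector about the world's x, y, z in degrees, then the closure, from -1 (fully open) to 1 (shut), so that 0 is half open. A call has 1 to 12 rows; each row is the pose to reach, as a shift and turn from the pose commanded when the call began; what a row does not reach only later rows make up. A row lasts 1/8 s, in which the tool goes at most 62.5 mm and 10.7 degrees, less where a joint would pass 70% of its speed; a pose out of reach is approached as far as the arm can. A call with a gripper value outside its range is refused whole. The fingers move at their own pace and stop on an object; "squeeze" is the grip in N (left out, the last holds). Time passes only in rows, so rows that repeat a pose let the fingers close. It gives the time, the measured TCP pose, the force and the opening at its end, in the units of the state.
- r.state(): the state, without advancing time (a new reading comes with each control period).
- r.snapshot(name): name is "scene" or "top" or "wrist"; returns the picture (384x512x3 uint8, red, green, blue); there is no depth.
- r.calibration(name): a dict with "fov_y" (degrees; the focal length in pixels is half the picture's height over the tangent of half this angle, whatever the lens; pixels are square), "cx", "cy" (the principal point, pixels), "origin" and "rotation" of the camera in the world; the wrist camera has in their place "T_tool_cam" (4x4, takes a point from camera to tool coordinates, whose origin is the TCP and whose axes are the flange's). Camera axes: x right, y down, z forward; pixel columns grow to the right and rows downward; lengths in m; the calibration is good to about 2 mm. A picture is of the moment at which its call begins: read the wrist's pose just before it. calibration takes no time and is no camera call.
- r.job_done(): hands the job in, once; it reports no verdict.
The state is a dict: "t": time; "joint_positions": joint angles; "dq": joint speeds; "joint_torque": joint torques, N m; "position": TCP position; "tcp_rot": TCP orientation; "force": force on the tool from outside, world axes, zero at the start; "wrist_torque": the same for the moment, N m; "gripper_width": finger opening in m.
Only numpy, scipy, OpenCV 4.12 (cv2) and the standard library are available. Lean on these libraries where they do the work, as an engineer would, in place of code of your own. Each camera call takes 0.05 s, during which the arm holds its last target.

## Working session

There is one attempt and no reset: what is moved stays moved. The work goes in short steps, Python scripts to look and compute and a tool call to move; the robot and the scene stay as the last step left them, time stands still between calls to the robot, and variables do not carry over. Pictures are saved under pics/ and viewed, and the job is handed in when it is done.

Besides the shell and the picture viewer there is one more tool, called after "Emit:" as name([rows], argument=value, ...), one row to a line, values as JSON. send_rows: Moves the arm, as the interface text tells. Its arguments: {"type":"object","properties":{"plan":{"type":"array","items":{"type":"array"}},"squeeze":{"type":"number"}},"required":["plan"]}

```bash
mkdir -p pics
python3 - <<'E'
from station import r
import cv2, json
print(r.state()); print(r.tcp_to_grasp)
for n in("scene","top"):
    im=r.snapshot(n); cv2.imwrite(f"pics/{n}0.png",cv2.resize(im[:,:,::-1],(800,600),interpolation=cv2.INTER_CUBIC)); cv2.imwrite(f"pics/{n}_raw.png",im[:,:,::-1])
    print(n,r.calibration(n))
print(r.calibration("wrist"))
E
```

```text
{'t': 0.0, 'joint_positions': array([ 1.05253600e+00,  5.28450268e-01,  1.43389784e+00,  8.02516753e-06,
        1.18139672e+00, -1.78518590e-01]), 'dq': array([ 0.00078586,  0.00083357,  0.00016387, -0.00060857, -0.00052083,
       -0.0015978 ]), 'joint_torque': array([-1.01465612e-03, -4.42338681e+01, -1.78029710e+01, -2.52057362e-04,
        8.23585113e-03,  2.84453208e-06]), 'position': array([0.20790006, 0.58865393, 0.2303448 ]), 'tcp_rot': array([-3.13947599e+00, -3.89466385e-04,  2.80184745e+00]), 'force': array([-0.2404444 ,  0.18521767,  0.1548439 ]), 'wrist_torque': array([ 0.01779691, -0.04393823,  0.06186988]), 'gripper_width': 0.08547039254005567}
0.0187
scene {'fov_y': 42.644778315484054, 'cx': 245.2622567118195, 'cy': 187.4066033636835, 'origin': array([ 1.25730666, -0.46966386,  1.21790356]), 'rotation': array([-2.50017477,  0.01389359,  0.89703218])}
top {'fov_y': 44.785509176670644, 'cx': 252.69765982634422, 'cy': 194.13432165738917, 'origin': array([0.29664065, 0.07584646, 1.69330484]), 'rotation': array([-2.96751994e+00, -2.35642422e-03, -1.59571027e+00])}
{'fov_y': 65.75155685989564, 'cx': 254.80949746643398, 'cy': 192.15286226901506, 'T_tool_cam': array([[-9.27593215e-05, -9.62902308e-01, -2.69850211e-01,
         6.72902051e-02],
       [ 9.99999982e-01, -4.46215879e-05, -1.84521219e-04,
        -3.02228297e-04],
       [ 1.65634762e-04, -2.69850223e-01,  9.62902295e-01,
        -1.42948727e-01],
       [ 0.00000000e+00,  0.00000000e+00,  0.00000000e+00,
         1.00000000e+00]])}
```

View pics/top0.png

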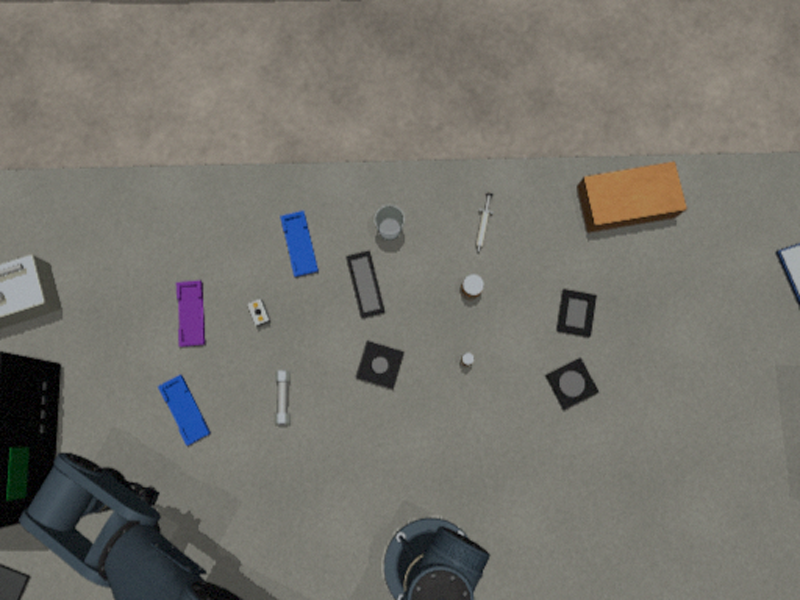

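View pics/scene0.png

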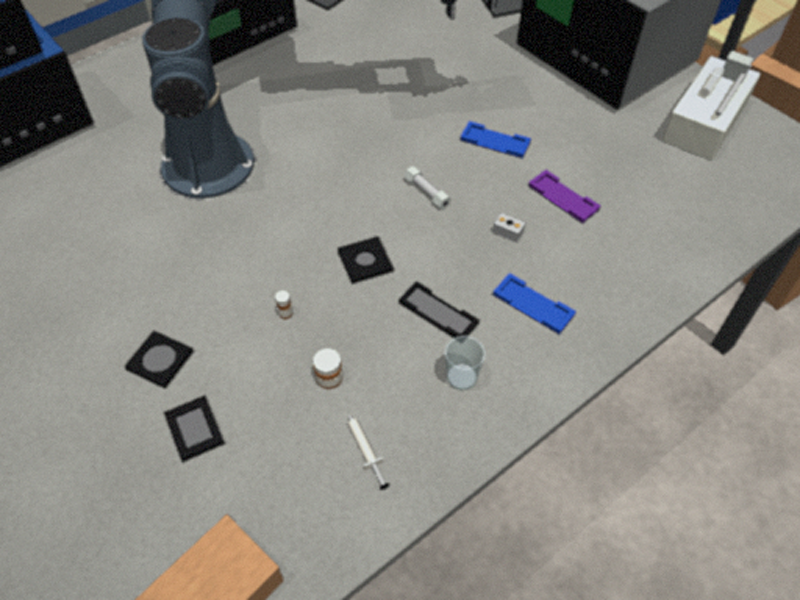

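Top view (800x600): jar (472,286), vial (467,359), cell (258,312), column (282,398); holders: jar (572,383), cell (577,313), vial (380,365). Column_holder candidates: blue (299,244), purple (190,314), blue (184,410), black with grey liner (366,284). The black one fits the description, so I'll confirm it in a crop.

```bash
cat > h.py <<'E'
import numpy as np, cv2
from scipy.spatial.transform import Rotation as Ro
from station import r
def cam(name, st=None):
    c=r.calibration(name); f=192/np.tan(np.radians(c["fov_y"]/2))
    if name!="wrist":
        return f,c["cx"],c["cy"],np.array(c["origin"]),Ro.from_euler("xyz",c["rotation"]).as_matrix()
    T=c["T_tool_cam"]; R=Ro.from_euler("xyz",st["tcp_rot"]).as_matrix()
    return f,c["cx"],c["cy"],np.array(st["position"])+R@T[:3,3],R@T[:3,:3]
def p2w(C,u,v,z):
    f,cx,cy,o,R=C; d=R@np.array([(u-cx)/f,(v-cy)/f,1.]); return o+d*(z-o[2])/d[2]
def w2p(C,p):
    f,cx,cy,o,R=C; q=R.T@(np.array(p)-o); return np.array([cx+f*q[0]/q[2],cy+f*q[1]/q[2]])
E
python3 - <<'E'
from h import *
im=cv2.imread("pics/top_raw.png")
C=cam("top"); k=.64
for n,u,v,z in [("jar",472,286,.062),("vial",467,359,.058),("cell",258,312,.032),("col",282,398,.015),("jarh",572,383,.015),("cellh",577,313,.015),("vialh",380,365,.015),("colh",366,284,.015)]:
    print(n,p2w(C,u*k,v*k,z).round(3))
c=im[150:215,200:275]; cv2.imwrite("pics/colh.png",cv2.resize(c,None,fx=8,fy=8,interpolation=2))
E
```

```text
jar [ 0.619 -0.112  0.062]
vial [ 0.453 -0.094  0.058]
cell [0.576 0.381 0.032]
col [0.378 0.328 0.015]
jarh [ 0.396 -0.338  0.015]
cellh [ 0.558 -0.36   0.015]
vialh [0.448 0.102 0.015]
colh [0.639 0.131 0.015]
```

View pics/colh.png

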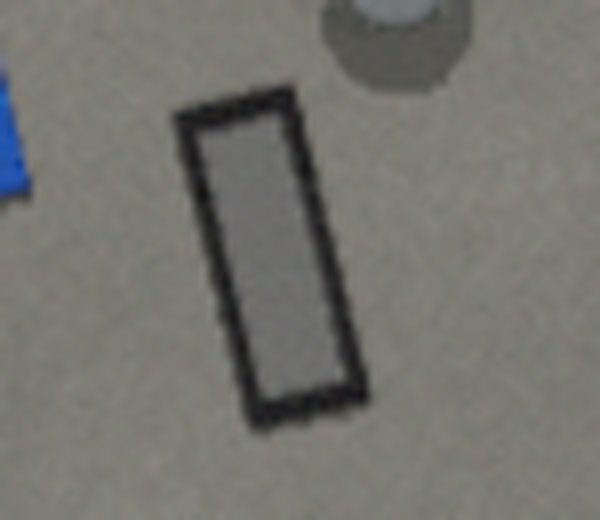

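The black holder with the grey liner is confirmed as the column_holder. Next I hover over the jar.

Emit:
send_rows([
  [[5, -8, 0], [0, 0, 0], -1],
  [[10, -17, -1], [0, 0, 0], -1],
  [[41, -70, -6], [0, 0, 0], -1],
  [[41, -70, -6], [0, 0, 0], -1],
  [[41, -70, -6], [0, 0, 0], -1],
  [[41, -70, -6], [0, 0, 0], -1],
  [[41, -70, -6], [0, 0, 0], -1],
  [[41, -70, -6], [0, 0, 0], -1],
  [[41, -70, -6], [0, 0, 0], -1],
  [[41, -70, -6], [0, 0, 0], -1],
  [[41, -70, -6], [0, 0, 0], -1],
  [[41, -70, -6], [0, 0, 0], -1],
])

```text
t: 1.6
position: [0.5868, -0.0578, 0.1759]
tcp_rot: [3.141, -0.001, 2.801]
force: [0.1, 0.6, 0.9]
gripper_width: 0.0855
```

Emit:
send_rows([
  [[0, 0, 0], [0, 0, 0], -1],
  [[0, 0, 0], [0, 0, 0], -1],
  [[0, 0, 0], [0, 0, 0], -1],
  [[0, 0, 0], [0, 0, 0], -1],
])

```text
t: 2.1
position: [0.5857, -0.0545, 0.1766]
tcp_rot: [3.142, -0.0, 2.804]
force: [1.2, -0.0, 0.0]
gripper_width: 0.0858
```

```bash
cat >> h.py <<'E'
import pickle
def look(name):
    st=r.state(); im=r.snapshot("wrist")[:,:,::-1]
    cv2.imwrite(f"pics/{name}_raw.png",im); cv2.imwrite(f"pics/{name}.png",cv2.resize(im,(800,600),interpolation=2))
    C=cam("wrist",st); pickle.dump(C,open(f"pics/{name}.pkl","wb")); print(st["t"],st["position"].round(4),st["tcp_rot"].round(4)); return C
E
python3 -c "
from h import *
look('w1')"
```

```text
2.1 [ 0.5857 -0.0545  0.1766] [ 3.1416e+00 -4.0000e-04  2.8038e+00]
```

View pics/w1.png

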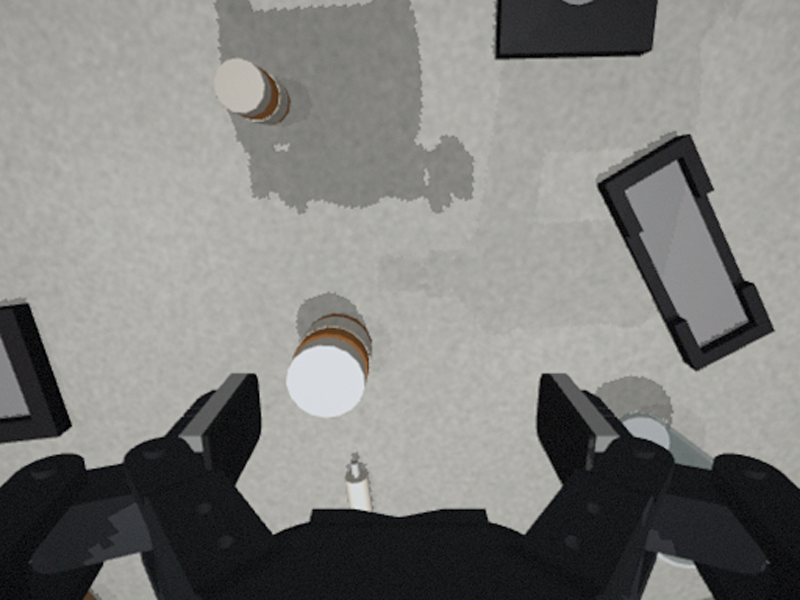

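Wrist view: jar lid at (326,381), vial lid (242,87), column holder at right with corners about (598,184), (688,136), (772,328), (696,369).

Run:
```python
from h import *
C=pickle.load(open("pics/w1.pkl","rb")); k=.64
for n,u,v,z in [("jar",326.5,381,.062),("jl",287,381,.062),("jr",366,381,.062),("vial",242,87,.058),("vl",215,87,.058),("vr",269,87,.058)]+[("c",*p,.015) for p in[(598,184),(688,136),(772,328),(696,369)]]:
    print(n,p2w(C,u*k,v*k,z).round(4))
im=cv2.imread("pics/w1_raw.png"); g=im.copy()
m=((im.min(2)>190)*255).astype(np.uint8)
n,l,s,c=cv2.connectedComponentsWithStats(m)
for i in range(1,n):
    if s[i,4]>300: print(s[i],c[i], p2w(C,*c[i],.062).round(4))
```

```text
jar [ 0.6237 -0.1142  0.062 ]
jl [ 0.6158 -0.1368  0.062 ]
jr [ 0.6316 -0.0916  0.062 ]
vial [ 0.456  -0.0951  0.058 ]
vl [ 0.4514 -0.1083  0.058 ]
vr [ 0.4607 -0.0819  0.058 ]
c [0.5722 0.0848 0.015 ]
c [0.5624 0.1438 0.015 ]
c [0.7073 0.177  0.015 ]
c [0.7206 0.1222 0.015 ]
[ 183  222   50   46 1789] [207.75964226 244.02124092] [ 0.6235 -0.1154  0.062 ]
```

Emit:
send_rows([
  [[2, -3, 0], [0, 0, 0], -1],
  [[3.8, -6, -2], [0, 0, 0], -1],
  [[3.8, -6, -5], [0, 0, 0], -1],
  [[3.8, -6, -7], [0, 0, 0], -1],
  [[3.8, -6, -7], [0, 0, 0], -1],
  [[3.8, -6, -7], [0, 0, 0], -1],
])

```text
t: 2.9
position: [0.6249, -0.1157, 0.1073]
tcp_rot: [-3.142, 0.001, 2.803]
force: [0.3, -0.2, 0.1]
gripper_width: 0.0856
```

```bash
python3 -c "
from h import *
C=look('w2')
print(w2p(C,[.6237,-.1147,.062])/.64)"
```

```text
2.9 [ 0.6249 -0.1157  0.1073] [-3.1416e+00  1.5000e-03  2.8025e+00]
[400.1363213  329.49167401]
```

View pics/w2.png

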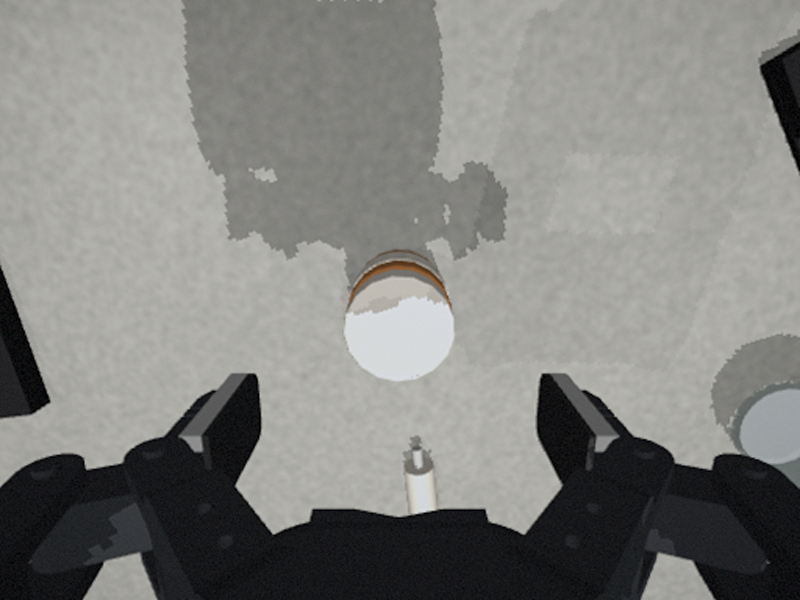

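Jar lid at (400,328), centred between the fingers. Descend and grip.

Emit:
send_rows([
  [[-0.1, 0.1, -3], [0, 0, 0], -1],
  [[-0.1, 0.1, -6], [0, 0, 0], -1],
  [[-0.1, 0.1, -8.5], [0, 0, 0], -1],
  [[-0.1, 0.1, -9.7], [0, 0, 0], -1],
  [[-0.1, 0.1, -9.7], [0, 0, 0], -1],
  [[-0.1, 0.1, -9.7], [0, 0, 0], 1],
  [[-0.1, 0.1, -9.7], [0, 0, 0], 1],
  [[-0.1, 0.1, -9.7], [0, 0, 0], 1],
  [[-0.1, 0.1, -9.7], [0, 0, 0], 1],
  [[-0.1, 0.1, -9.7], [0, 0, 0], 1],
  [[-0.1, 0.1, -9.7], [0, 0, 0], 1],
], squeeze=45)

```text
t: 4.32
position: [0.6243, -0.1152, 0.0108]
tcp_rot: [3.142, 0.002, 2.802]
force: [-0.3, 0.8, 7.0]
gripper_width: 0.0486
```

Emit:
send_rows([
  [[0, 0, 0], [0, 0, 0], 1],
  [[0, 0, 1], [0, 0, 0], 1],
  [[0, 0, 2], [0, 0, 0], 1],
  [[0, 0, 4], [0, 0, 0], 1],
  [[0, 0, 7], [0, 0, 0], 1],
  [[0, 0, 10], [0, 0, 0], 1],
  [[0, 0, 12], [0, 0, 0], 1],
  [[0, 0, 12], [0, 0, 0], 1],
])

```text
t: 5.32
position: [0.6247, -0.1154, 0.1323]
tcp_rot: [-3.141, 0.005, 2.802]
force: [0.6, 0.2, -2.3]
gripper_width: 0.0485
```

Emit:
send_rows([
  [[-2, -4, 0], [0, 0, 0], 1],
  [[-5, -9.5, 0], [0, 0, 0], 1],
  [[-8, -15, 0], [0, 0, 0], 1],
  [[-11, -20, 0], [0, 0, 0], 1],
  [[-12.5, -24, 0], [0, 0, 0], 1],
  [[-13.5, -25.6, 0], [0, 0, 0], 1],
  [[-13.5, -25.6, 0], [0, 0, 0], 1],
  [[-13.5, -25.6, 0], [0, 0, 0], 1],
])

```text
t: 6.32
position: [0.4885, -0.369, 0.129]
tcp_rot: [3.14, -0.001, 2.803]
force: [-0.3, -0.7, -2.5]
gripper_width: 0.0489
```

```bash
python3 -c "
from h import *
C=look('w3')"
```

```text
6.325 [ 0.4885 -0.369   0.129 ] [ 3.1401e+00 -1.3000e-03  2.8030e+00]
```

View pics/w3.png

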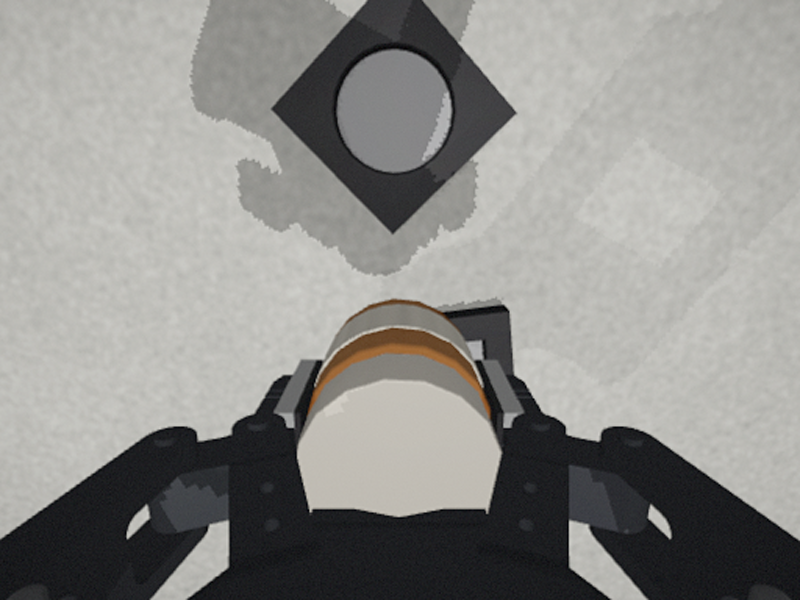

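Jar held between pads; the jar well is at (394,109) with holder corners (272,108), (517,113), (393,233).

Run:
```python
from h import *
C=pickle.load(open("pics/w3.pkl","rb")); k=.64
P=[p2w(C,u*k,v*k,.015) for u,v in[(272,108),(517,113),(393,233)]]
print(np.round(P,4), "mid",((P[0]+P[1])/2).round(4), np.linalg.norm(P[0]-P[1]),np.linalg.norm(P[0]-P[2]))
for a,b in[((335,110),(454,110)),((394,43),(394,173))]:
    A=p2w(C,a[0]*k,a[1]*k,.015);B=p2w(C,b[0]*k,b[1]*k,.015);print(((A+B)/2).round(4),np.linalg.norm(A-B))
```

```text
[[ 0.3742 -0.3978  0.015 ]
 [ 0.4184 -0.2794  0.015 ]
 [ 0.4555 -0.3606  0.015 ]] mid [ 0.3963 -0.3386  0.015 ] 0.1264635627134618 0.08941252363173408
[ 0.396  -0.3386  0.015 ] 0.06139996671943502
[ 0.3961 -0.3389  0.015 ] 0.062435341008204887
```

Emit:
send_rows([
  [[-3, 1, 0], [0, 0, 0], 1],
  [[-6.5, 2, 0], [0, 0, 0], 1],
  [[-9.2, 3, -1], [0, 0, 0], 1],
  [[-9.2, 3, -4], [0, 0, 0], 1],
  [[-9.2, 3, -6], [0, 0, 0], 1],
  [[-9.2, 3, -8], [0, 0, 0], 1],
  [[-9.2, 3, -9], [0, 0, 0], 1],
  [[-9.2, 3, -9], [0, 0, 0], 1],
  [[-9.2, 3, -9], [0, 0, 0], 1],
])

```text
t: 7.5
position: [0.3969, -0.341, 0.04]
tcp_rot: [-3.141, 0.001, 2.803]
force: [0.6, 0.1, -2.2]
gripper_width: 0.0488
```

```bash
python3 -c "
from h import *
C=look('w4'); print(r.state()['force'])"
```

```text
7.5 [ 0.3969 -0.341   0.04  ] [-3.1409e+00  1.0000e-03  2.8025e+00]
[ 1.03378777 -1.06997296 -2.41247706]
```

View pics/w4.png

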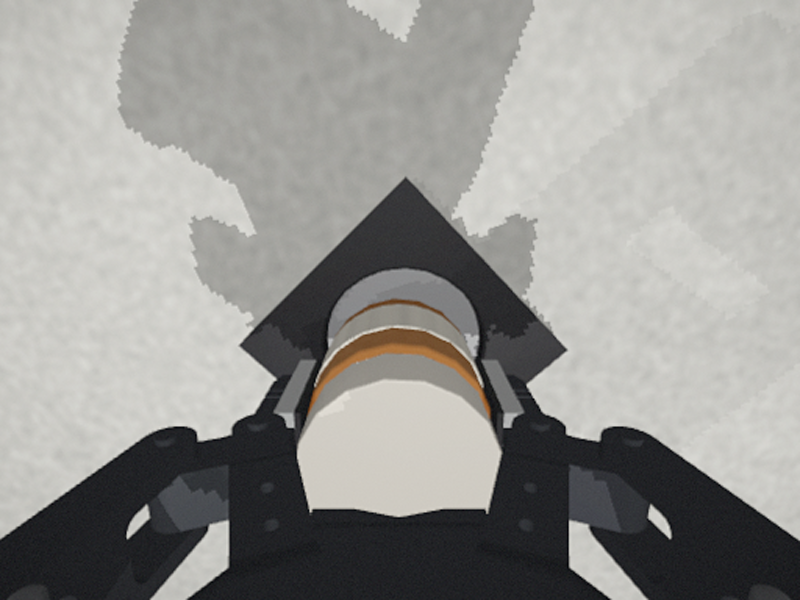

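Well centre is about 5 px (2 mm) right of the jar at column 398. I correct in y and lower slowly.

Emit:
send_rows([
  [[0, 0.2, 0], [0, 0, 0], 1],
  [[0, 0.2, -0.8], [0, 0, 0], 1],
  [[0, 0.2, -1.4], [0, 0, 0], 1],
  [[0, 0.2, -1.8], [0, 0, 0], 1],
  [[0, 0.2, -2], [0, 0, 0], 1],
  [[0, 0.2, -2.1], [0, 0, 0], 1],
  [[0, 0.2, -2.2], [0, 0, 0], 1],
  [[0, 0.2, -2.2], [0, 0, 0], 1],
])

```text
t: 8.55
position: [0.3963, -0.339, 0.0175]
tcp_rot: [-3.142, 0.0, 2.802]
force: [-0.3, 0.4, -2.6]
gripper_width: 0.0485
```

Emit:
send_rows([
  [[0, 0, -0.1], [0, 0, 0], 1],
  [[0, 0, -0.1], [0, 0, 0], 1],
  [[0, 0, -0.1], [0, 0, 0], 1],
])

```text
t: 8.93
position: [0.3964, -0.339, 0.0168]
tcp_rot: [-3.141, 0.0, 2.802]
force: [0.4, -0.6, 3.5]
gripper_width: 0.0485
```

Emit:
send_rows([
  [[0, 0, 0], [0, 0, 0], -0.2],
  [[0, 0, 0], [0, 0, 0], -0.3],
  [[0, 0, 0], [0, 0, 0], -0.5],
  [[0, 0, 0], [0, 0, 0], -0.8],
  [[0, 0, 0], [0, 0, 0], -1],
  [[0, 0, 0], [0, 0, 0], -1],
  [[0, 0, 2], [0, 0, 0], -1],
  [[0, 0, 5], [0, 0, 0], -1],
  [[0, 0, 9], [0, 0, 0], -1],
  [[0, 0, 13], [0, 0, 0], -1],
  [[0, 0, 13], [0, 0, 0], -1],
])

```text
t: 10.3
position: [0.3977, -0.3406, 0.1494]
tcp_rot: [-3.138, 0.006, 2.802]
force: [1.5, -0.6, -0.1]
gripper_width: 0.0853
```

```bash
python3 -c "
from h import *
C=look('w5')
print(w2p(C,[.3962,-.3387,.068])/.64)"
```

```text
10.3 [ 0.3977 -0.3406  0.1494] [-3.1376  0.0061  2.802 ]
[402.07880561 303.88498883]
```

View pics/w5.png

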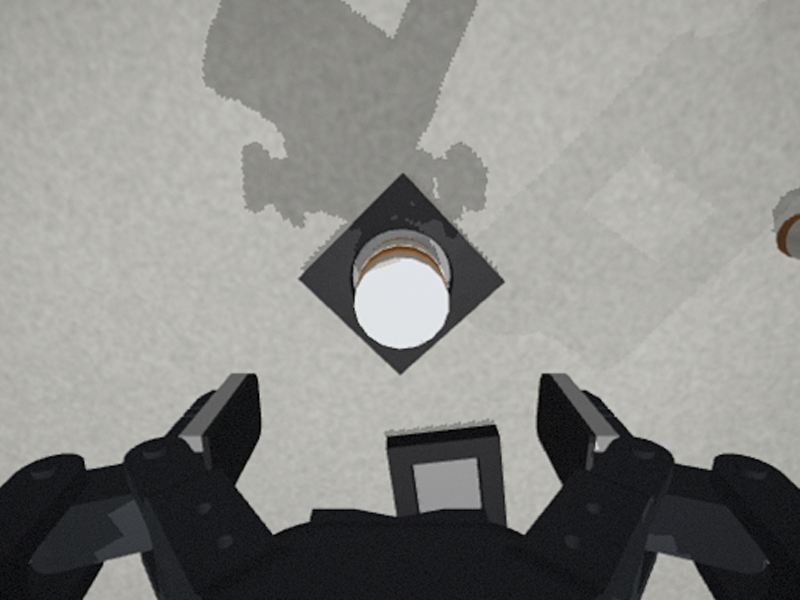

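Jar stands in its well (lid at 402,303 as predicted). On to the vial.

Emit:
send_rows([
  [[1, 4, 0], [0, 0, 0], -1],
  [[2.5, 10, 0], [0, 0, 0], -1],
  [[4, 16, 0], [0, 0, 0], -1],
  [[5, 21, 0], [0, 0, 0], -1],
  [[5.8, 24.6, -2], [0, 0, 0], -1],
  [[5.8, 24.6, -4.2], [0, 0, 0], -1],
  [[5.8, 24.6, -4.2], [0, 0, 0], -1],
  [[5.8, 24.6, -4.2], [0, 0, 0], -1],
])

```text
t: 11.35
position: [0.4541, -0.0932, 0.1041]
tcp_rot: [3.142, -0.001, 2.801]
force: [-0.7, 1.1, 0.3]
gripper_width: 0.0856
```

```bash
python3 -c "
from h import *
C=look('w6')
print(w2p(C,[.456,-.0951,.058])/.64)"
```

```text
11.35 [ 0.4541 -0.0932  0.1041] [ 3.1415e+00 -1.1000e-03  2.8012e+00]
[396.21880707 337.70558482]
```

View pics/w6.png

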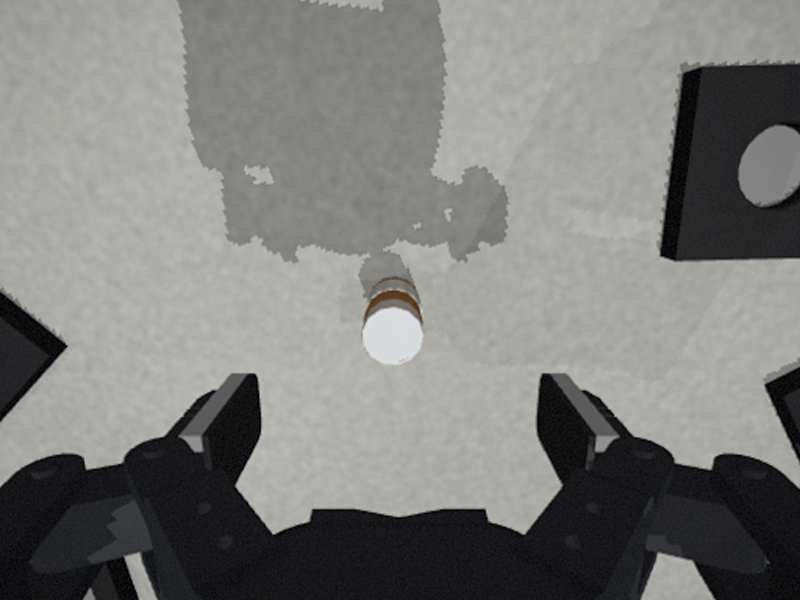

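```bash
python3 -c "
from h import *
C=pickle.load(open('pics/w6.pkl','rb'))
print(p2w(C,392.5*.64,335*.64,.058))"
```

```text
[ 0.45429367 -0.09619854  0.058     ]
```

Vial lid at (392,335), 3 mm off in y.

Emit:
send_rows([
  [[0, -0.3, -2], [0, 0, 0], -1],
  [[0, -0.3, -5], [0, 0, 0], -1],
  [[0, -0.3, -8], [0, 0, 0], -1],
  [[0, -0.3, -9.2], [0, 0, 0], -1],
  [[0, -0.3, -9.2], [0, 0, 0], -1],
  [[0, -0.3, -9.2], [0, 0, 0], 1],
  [[0, -0.3, -9.2], [0, 0, 0], 1],
  [[0, -0.3, -9.2], [0, 0, 0], 1],
  [[0, -0.3, -9.2], [0, 0, 0], 1],
  [[0, -0.3, -9.2], [0, 0, 0], 1],
  [[0, -0.3, -9.2], [0, 0, 0], 1],
  [[0, -0.3, -9.2], [0, 0, 0], 1],
], squeeze=30)

```text
t: 12.9
position: [0.4546, -0.0961, 0.0131]
tcp_rot: [-3.141, 0.001, 2.802]
force: [-0.3, 0.6, 6.0]
gripper_width: 0.027
```

Emit:
send_rows([
  [[0, 0, 0], [0, 0, 0], 1],
  [[0, 0, 0], [0, 0, 0], 1],
  [[0, 0, 1], [0, 0, 0], 1],
  [[0, 0, 3], [0, 0, 0], 1],
  [[0, 0, 6], [0, 0, 0], 1],
  [[0, 0, 10], [0, 0, 0], 1],
  [[0, 0, 12], [0, 0, 0], 1],
  [[0, 0, 12], [0, 0, 0], 1],
])

```text
t: 13.9
position: [0.4552, -0.0963, 0.1341]
tcp_rot: [-3.141, 0.004, 2.802]
force: [-0.3, -0.1, -0.4]
gripper_width: 0.0266
```

Emit:
send_rows([
  [[2, 4, 0], [0, 0, 0], 1],
  [[4.5, 8.5, 0], [0, 0, 0], 1],
  [[7, 13, 0], [0, 0, 0], 1],
  [[8.7, 16.5, 0], [0, 0, 0], 1],
  [[8.7, 16.5, 0], [0, 0, 0], 1],
  [[8.7, 16.5, 0], [0, 0, 0], 1],
])

```text
t: 14.65
position: [0.54, 0.0689, 0.1313]
tcp_rot: [-3.14, -0.003, 2.802]
force: [-0.2, 0.1, 0.2]
gripper_width: 0.0272
```

```bash
python3 -c "
from h import *
C=look('w7')"
```

```text
14.65 [0.54   0.0689 0.1313] [-3.1404e+00 -2.8000e-03  2.8023e+00]
```

View pics/w7.png

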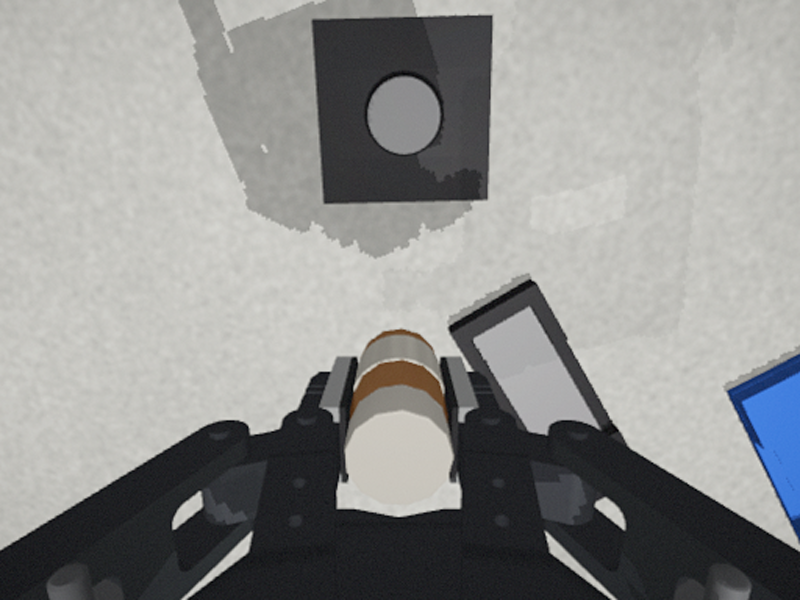

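Vial holder corners (313,20), (492,15), (488,199), (324,203); well 365–443 by 70–155.

Run:
```python
from h import *
C=pickle.load(open("pics/w7.pkl","rb")); k=.64
P=np.array([p2w(C,u*k,v*k,.015) for u,v in[(313,20),(492,15),(488,199),(324,203)]])
print(P.mean(0), ((P[0]+P[2])/2),((P[1]+P[3])/2),np.linalg.norm(P-np.roll(P,1,0),axis=1))
for a,b in[((365,113),(443,113)),((404,70),(404,155))]:
    A=p2w(C,a[0]*k,a[1]*k,.015);B=p2w(C,b[0]*k,b[1]*k,.015);print(((A+B)/2).round(4),np.linalg.norm(A-B))
```

```text
[0.45036189 0.10336896 0.015     ] [0.45044643 0.10359618 0.015     ] [0.45027735 0.10314173 0.015     ] [0.08921254 0.08884596 0.08925218 0.08981492]
[0.45   0.1034 0.015 ] 0.040690871149358654
[0.4502 0.1033 0.015 ] 0.04138705686697206
```

Emit:
send_rows([
  [[-3, 1.2, 0], [0, 0, 0], 1],
  [[-6.5, 2.4, 0], [0, 0, 0], 1],
  [[-9, 3.4, -1], [0, 0, 0], 1],
  [[-9, 3.4, -4], [0, 0, 0], 1],
  [[-9, 3.4, -6], [0, 0, 0], 1],
  [[-9, 3.4, -8], [0, 0, 0], 1],
  [[-9, 3.4, -9], [0, 0, 0], 1],
  [[-9, 3.4, -9], [0, 0, 0], 1],
  [[-9, 3.4, -9], [0, 0, 0], 1],
])

```text
t: 15.82
position: [0.4516, 0.1028, 0.0429]
tcp_rot: [3.141, 0.001, 2.801]
force: [0.4, 0.2, -0.8]
gripper_width: 0.027
```

```bash
python3 -c "
from h import *
C=look('w8')"
```

```text
15.825 [0.4516 0.1028 0.0429] [3.1414e+00 8.0000e-04 2.8013e+00]
```

View pics/w8.png

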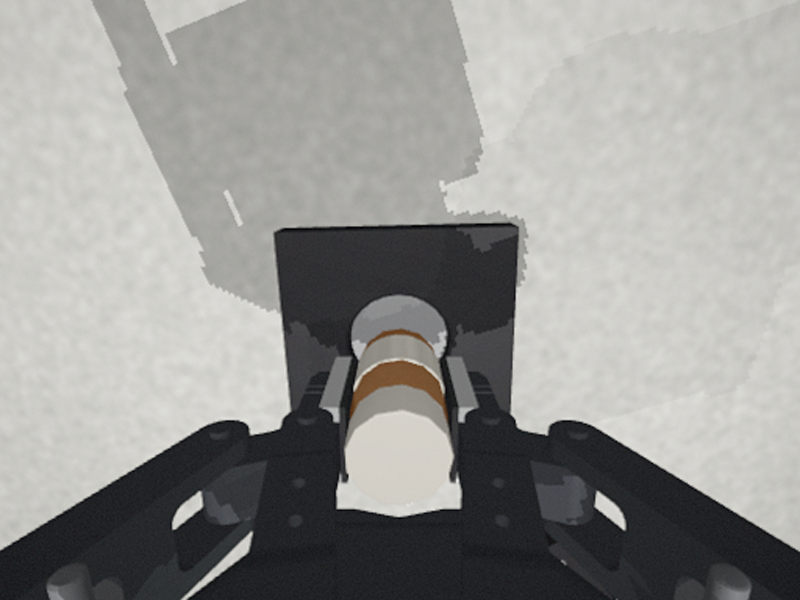

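Well spans 351–448, centred on the vial (400). Lower.

Emit:
send_rows([
  [[-0.1, 0, -0.8], [0, 0, 0], 1],
  [[-0.1, 0, -1.4], [0, 0, 0], 1],
  [[-0.1, 0, -1.8], [0, 0, 0], 1],
  [[-0.1, 0, -2.1], [0, 0, 0], 1],
  [[-0.1, 0, -2.2], [0, 0, 0], 1],
  [[-0.1, 0, -2.3], [0, 0, 0], 1],
  [[-0.1, 0, -2.3], [0, 0, 0], 1],
])

```text
t: 16.75
position: [0.4503, 0.1031, 0.0194]
tcp_rot: [3.142, 0.0, 2.802]
force: [-0.2, -0.6, -0.5]
gripper_width: 0.0269
```

Emit:
send_rows([
  [[0, 0, -0.1], [0, 0, 0], 1],
  [[0, 0, -0.1], [0, 0, 0], 1],
])

```text
t: 17.0
position: [0.4504, 0.1031, 0.0191]
tcp_rot: [3.141, 0.001, 2.802]
force: [-0.9, 1.1, 5.8]
gripper_width: 0.0272
```

Emit:
send_rows([
  [[0, 0, 0], [0, 0, 0], 0.25],
  [[0, 0, 0], [0, 0, 0], 0.1],
  [[0, 0, 0], [0, 0, 0], -0.2],
  [[0, 0, 0], [0, 0, 0], -0.6],
  [[0, 0, 0], [0, 0, 0], -1],
  [[0, 0, 0], [0, 0, 0], -1],
  [[0, 0, 2], [0, 0, 0], -1],
  [[0, 0, 5], [0, 0, 0], -1],
  [[0, 0, 9], [0, 0, 0], -1],
  [[0, 0, 13], [0, 0, 0], -1],
  [[0, 0, 13], [0, 0, 0], -1],
  [[0, 0, 13], [0, 0, 0], -1],
])

```text
t: 18.5
position: [0.4497, 0.1031, 0.1481]
tcp_rot: [-3.141, -0.001, 2.802]
force: [0.8, -0.5, -0.8]
gripper_width: 0.0857
```

```bash
python3 -c "
from h import *
C=look('w9')
print(w2p(C,[.4502,.1034,.064])/.64)"
```

```text
18.5 [0.4497 0.1031 0.1481] [-3.1413e+00 -8.0000e-04  2.8018e+00]
[399.80797368 307.98466845]
```

View pics/w9.png

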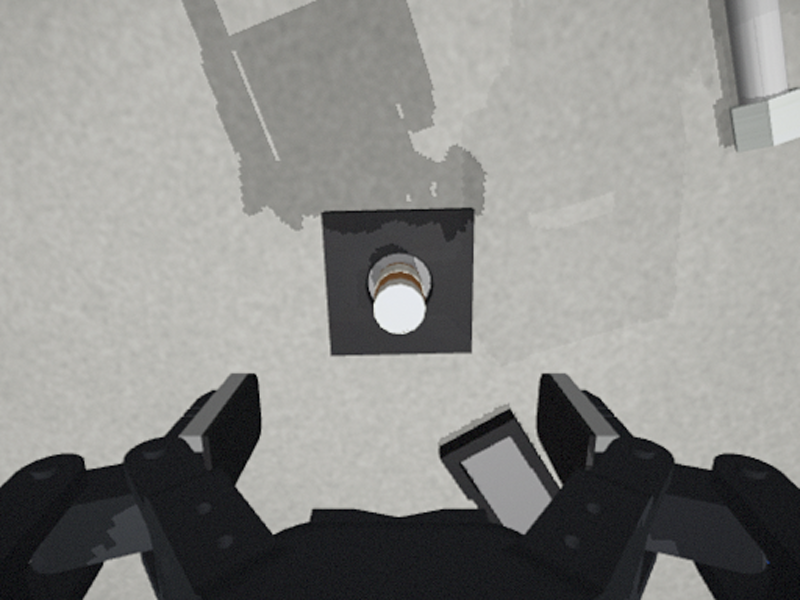

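Vial seated, lid at (399,308) as predicted. Now the cell.

Emit:
send_rows([
  [[2.5, 4.5, 0], [0, 0, 0], -1],
  [[5.5, 10, 0], [0, 0, 0], -1],
  [[8.5, 15.5, 0], [0, 0, 0], -1],
  [[11.5, 21, 0], [0, 0, 0], -1],
  [[14, 25, 0], [0, 0, 0], -1],
  [[15, 27, 0], [0, 0, 0], -1],
  [[15, 27, 0], [0, 0, 0], -1],
  [[15, 27, 0], [0, 0, 0], -1],
])

```text
t: 19.55
position: [0.5988, 0.3717, 0.1466]
tcp_rot: [-3.138, -0.003, 2.801]
force: [0.1, -0.2, -0.8]
gripper_width: 0.0851
```

```bash
python3 -c "
from h import *
C=look('w10')"
```

```text
19.55 [0.5988 0.3717 0.1466] [-3.1384e+00 -3.0000e-03  2.8015e+00]
```

View pics/w10.png

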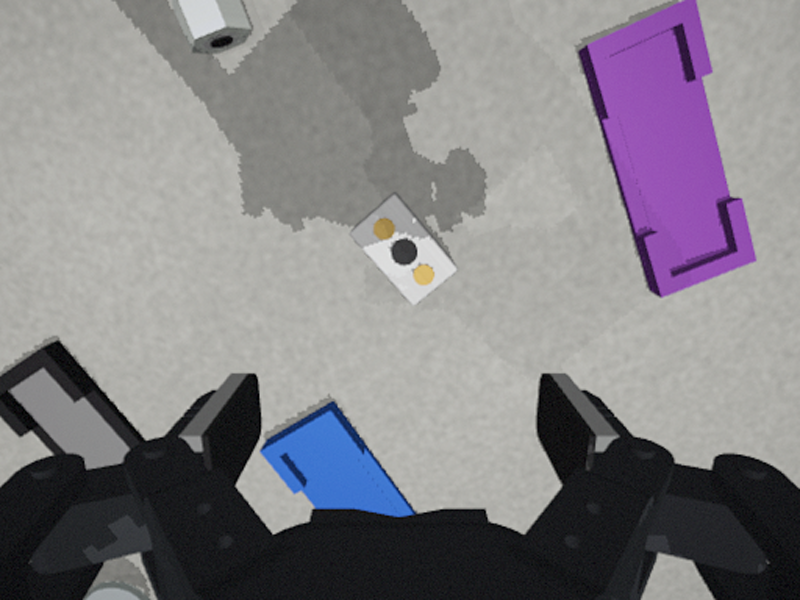

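Cell at (404,250), window up; top corners (394,193), (457,270), (414,305), (351,233).

Run:
```python
from h import *
C=pickle.load(open("pics/w10.pkl","rb")); k=.64
P=np.array([p2w(C,u*k,v*k,.032) for u,v in[(394,193),(457,270),(414,305),(351,233)]])
print(P.mean(0).round(4),p2w(C,404*k,250.5*k,.032),np.linalg.norm(P-np.roll(P,-1,0),axis=1).round(4))
d=np.roll(P,-1,0)-P; print(np.degrees(np.arctan2(d[:,1],d[:,0])))
print(r.state()["joint_positions"])
im=cv2.imread("pics/top_raw.png")[180:265,340:395]
cv2.imwrite("pics/hol.png",cv2.resize(im,None,fx=7,fy=7,interpolation=2))
```

```text
[0.5772 0.3824 0.032 ] [0.57674385 0.38227925 0.032     ] [0.0554 0.0317 0.0545 0.0322]
[  20.42834843  -68.97065915 -159.10742459  112.66561172]
[ 3.97206111e-01  7.27373705e-01  1.28163913e+00 -3.82168737e-04
  1.13600196e+00 -8.32866063e-01]
```

View pics/hol.png

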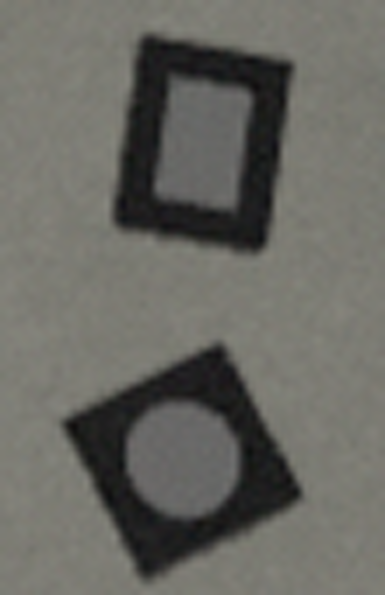

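Run:
```python
from h import *
C=pickle.load(open("pics/w10.pkl","rb")); k=.64
for u,v in[(262,450),(332,401),(413,516)]: print(p2w(C,u*k,v*k,.015).round(3))
```

```text
[0.676 0.246 0.015]
[0.657 0.304 0.015]
[0.76  0.325 0.015]
```

Emit:
send_rows([
  [[-0.7, 0.4, 0], [0, 0, 10], -1],
  [[-1.4, 0.8, 0], [0, 0, 20], -1],
  [[-2.1, 1, -1], [0, 0, 30], -0.7],
  [[-2.1, 1, -3], [0, 0, 40.5], -0.5],
  [[-2.1, 1, -4], [0, 0, 40.5], -0.5],
  [[-2.1, 1, -4], [0, 0, 40.5], -0.5],
  [[-2.1, 1, -4], [0, 0, 40.5], -0.5],
])

```text
t: 20.48
position: [0.5799, 0.3829, 0.1091]
tcp_rot: [3.142, 0.001, -2.776]
force: [0.0, 0.2, 0.0]
gripper_width: 0.0643
```

```bash
python3 -c "
from h import *
C=look('w11')"
```

```text
20.475 [0.5799 0.3829 0.1091] [ 3.1416e+00  1.1000e-03 -2.7765e+00]
```

View pics/w11.png

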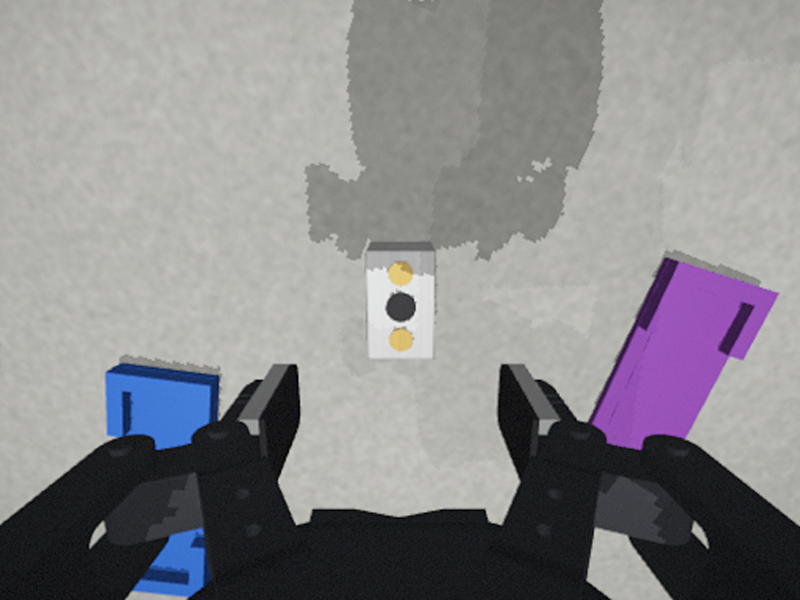

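Cell is square to the jaws, window at (400,306); top corners (367,249), (435,248), (434,359), (369,359).

Run:
```python
from h import *
C=pickle.load(open("pics/w11.pkl","rb")); k=.64
P=np.array([p2w(C,u*k,v*k,.032) for u,v in[(367,249),(435,248),(434,359),(369,359)]])
print(P.mean(0).round(4),p2w(C,400.5*k,306*k,.032),np.linalg.norm(P-np.roll(P,-1,0),axis=1).round(4))
d=np.roll(P,-1,0)-P; print(np.degrees(np.arctan2(d[:,1],d[:,0])))
```

```text
[0.5766 0.3823 0.032 ] [0.57692596 0.38203228 0.032     ] [0.0325 0.057  0.0332 0.0566]
[ 111.7716603    21.63426808  -69.06553076 -159.09036237]
```

Emit:
send_rows([
  [[-0.3, -0.1, -2], [0, 0, 0], -0.5],
  [[-0.3, -0.1, -5], [0, 0, 0], -0.5],
  [[-0.3, -0.1, -8], [0, 0, 0], -0.5],
  [[-0.3, -0.1, -10], [0, 0, 0], -0.5],
  [[-0.3, -0.1, -10], [0, 0, 0], -0.5],
  [[-0.3, -0.1, -10], [0, 0, 0], 1],
  [[-0.3, -0.1, -10], [0, 0, 0], 1],
  [[-0.3, -0.1, -10], [0, 0, 0], 1],
  [[-0.3, -0.1, -10], [0, 0, 0], 1],
  [[-0.3, -0.1, -10], [0, 0, 0], 1],
  [[-0.3, -0.1, -10], [0, 0, 0], 1],
], squeeze=60)

```text
t: 21.9
position: [0.5774, 0.3829, 0.0103]
tcp_rot: [3.141, 0.003, -2.775]
force: [-0.4, 1.4, 6.0]
gripper_width: 0.0329
```

Emit:
send_rows([
  [[0, 0, 0], [0, 0, 0], 1],
  [[0, 0, 0], [0, 0, 0], 1],
  [[0, 0, 1], [0, 0, 0], 1],
  [[0, 0, 3], [0, 0, 0], 1],
  [[0, 0, 6], [0, 0, 0], 1],
  [[0, 0, 10], [0, 0, 0], 1],
  [[0, 0, 14], [0, 0, 0], 1],
  [[0, 0, 16], [0, 0, 0], 1],
  [[0, 0, 16], [0, 0, 0], 1],
])

```text
t: 23.02
position: [0.5774, 0.3825, 0.1713]
tcp_rot: [3.141, 0.005, -2.775]
force: [0.5, 0.2, -5.2]
gripper_width: 0.0328
```

Emit:
send_rows([
  [[0.5, -3, 0], [0, 0, -3], 1],
  [[1, -8, 0], [0, 0, -7], 1],
  [[1.5, -13, 0], [0, 0, -11], 1],
  [[2, -18.5, 0], [0, 0, -15], 1],
  [[2.5, -24, 0], [0, 0, -19], 1],
  [[3.5, -29.5, 0], [0, 0, -22], 1],
  [[4, -35, 0], [0, 0, -25], 1],
  [[4.7, -40, 0], [0, 0, -28], 1],
  [[5.3, -45, 0], [0, 0, -31], 1],
  [[5.8, -50, 0], [0, 0, -31], 1],
  [[6.4, -55, 0], [0, 0, -31], 1],
  [[6.7, -58, 0], [0, 0, -31], 1],
])

```text
t: 24.52
position: [0.6423, -0.2006, 0.1667]
tcp_rot: [3.141, -0.002, 2.965]
force: [0.1, 1.0, -5.0]
gripper_width: 0.0328
```

Emit:
send_rows([
  [[0.6, -4, 0], [0, 0, 0], 1],
  [[1.2, -9, 0], [0, 0, 0], 1],
  [[1.8, -14, -1], [0, 0, 0], 1],
  [[2.2, -17, -2], [0, 0, 0], 1],
  [[2.2, -18.1, -3], [0, 0, 0], 1],
  [[2.2, -18.1, -3], [0, 0, 0], 1],
  [[2.2, -18.1, -3], [0, 0, 0], 1],
])

```text
t: 25.4
position: [0.6652, -0.3768, 0.1381]
tcp_rot: [3.14, -0.001, 2.969]
force: [0.2, 0.0, -4.2]
gripper_width: 0.0329
```

```bash
python3 -c "
from h import *
C=look('w12')"
```

```text
25.4 [ 0.6652 -0.3768  0.1381] [ 3.140e+00 -1.500e-03  2.969e+00]
```

View pics/w12.png

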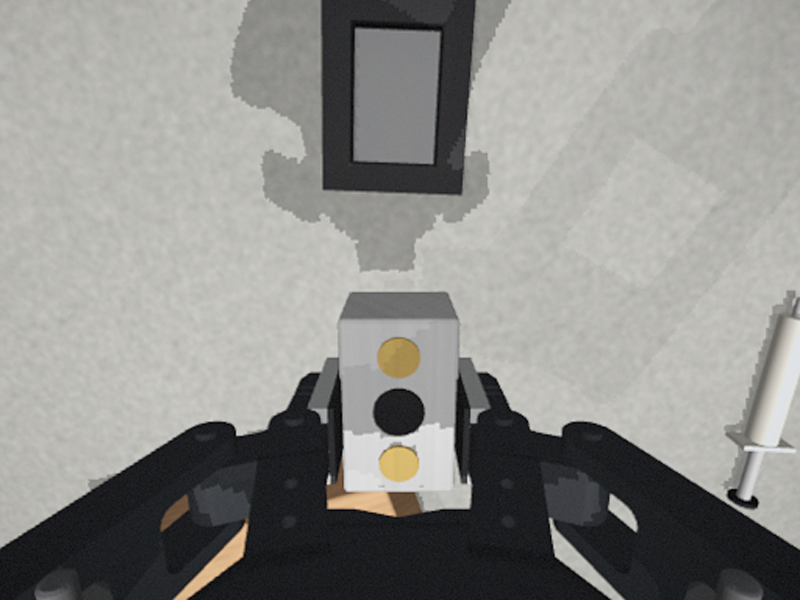

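Run:
```python
import cv2
im=cv2.imread("pics/w12_raw.png")[0:130,190:320]
cv2.imwrite("pics/w12c.png",cv2.resize(im,None,fx=4.6,fy=4.6,interpolation=2)[:600])
```

```text
(no output)
```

View pics/w12c.png

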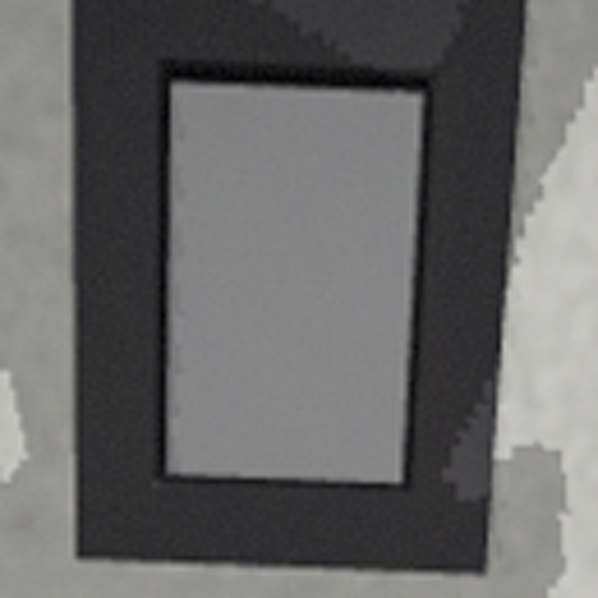

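Recess rim corners in the crop: (162,65), (434,77), (409,486), (160,477).

Run:
```python
from h import *
C=pickle.load(open("pics/w12.pkl","rb"))
P=np.array([p2w(C,u/4.6+189.6,v/4.6-.4,.015) for u,v in[(162,65),(434,77),(409,486),(160,477)]])
print(P.round(4),P.mean(0).round(4),np.linalg.norm(P-np.roll(P,-1,0),axis=1).round(4))
d=np.roll(P,-1,0)-P; print(np.degrees(np.arctan2(d[:,1],d[:,0])))
```

```text
[[ 0.5226 -0.3765  0.015 ]
 [ 0.5325 -0.3304  0.015 ]
 [ 0.5991 -0.345   0.015 ]
 [ 0.5895 -0.3905  0.015 ]] [ 0.5609 -0.3606  0.015 ] [0.0472 0.0682 0.0465 0.0684]
[  77.87416976  -12.31612211 -101.88004316  168.24009581]
```

Emit:
send_rows([
  [[-3, 0.5, 0], [0, 0, -1], 1],
  [[-6.5, 1, 0], [0, 0, -2], 1],
  [[-10.3, 1.6, -1], [0, 0, -2], 1],
  [[-10.3, 1.6, -4], [0, 0, -2], 1],
  [[-10.3, 1.6, -6], [0, 0, -2], 1],
  [[-10.3, 1.6, -8], [0, 0, -2], 1],
  [[-10.3, 1.6, -9.3], [0, 0, -2], 1],
  [[-10.3, 1.6, -9.3], [0, 0, -2], 1],
  [[-10.3, 1.6, -9.3], [0, 0, -2], 1],
])

```text
t: 26.58
position: [0.5629, -0.3634, 0.0459]
tcp_rot: [-3.141, 0.001, 2.933]
force: [0.2, -0.3, -3.6]
gripper_width: 0.0326
```

```bash
python3 -c "
from h import *
C=look('w13')"
```

```text
26.575 [ 0.5629 -0.3634  0.0459] [-3.1409e+00  1.2000e-03  2.9329e+00]
```

View pics/w13.png

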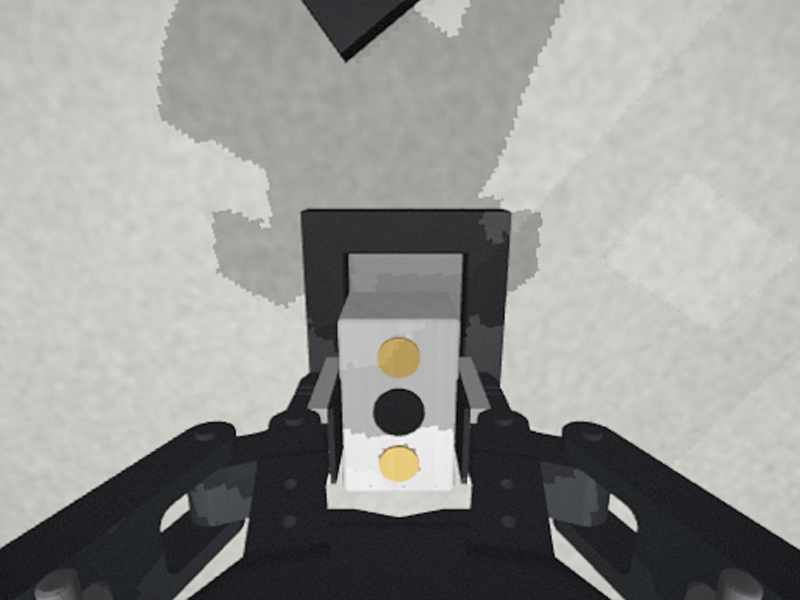

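Recess spans 347–464 (centre 405), block centre 400: a 2 mm correction in y, matching the pose reading.

Emit:
send_rows([
  [[-0.1, 0.25, 0], [0, 0, 0], 1],
  [[-0.1, 0.25, -0.8], [0, 0, 0], 1],
  [[-0.1, 0.25, -1.4], [0, 0, 0], 1],
  [[-0.1, 0.25, -2], [0, 0, 0], 1],
  [[-0.1, 0.25, -2.4], [0, 0, 0], 1],
  [[-0.1, 0.25, -2.7], [0, 0, 0], 1],
  [[-0.1, 0.25, -2.8], [0, 0, 0], 1],
  [[-0.1, 0.25, -2.8], [0, 0, 0], 1],
])

```text
t: 27.62
position: [0.5613, -0.3605, 0.0175]
tcp_rot: [-3.142, 0.0, 2.933]
force: [0.1, -0.5, -4.2]
gripper_width: 0.0331
```

Emit:
send_rows([
  [[0, 0, -0.1], [0, 0, 0], 1],
  [[0, 0, -0.1], [0, 0, 0], 1],
])

```text
t: 27.88
position: [0.5613, -0.3605, 0.0165]
tcp_rot: [-3.142, 0.0, 2.933]
force: [-0.1, -0.2, -4.5]
gripper_width: 0.0331
```

Emit:
send_rows([
  [[0, 0, -0.05], [0, 0, 0], 1],
  [[0, 0, -0.1], [0, 0, 0], 1],
  [[0, 0, -0.1], [0, 0, 0], 1],
])

```text
t: 28.25
position: [0.5613, -0.3605, 0.0163]
tcp_rot: [-3.141, 0.0, 2.933]
force: [-2.4, 1.4, 3.6]
gripper_width: 0.033
```

Emit:
send_rows([
  [[0, 0, 0], [0, 0, 0], 0.15],
  [[0, 0, 0], [0, 0, 0], 0],
  [[0, 0, 0], [0, 0, 0], -0.3],
  [[0, 0, 0], [0, 0, 0], -0.5],
  [[0, 0, 0], [0, 0, 0], -0.5],
  [[0, 0, 0], [0, 0, 0], -0.5],
  [[0, 0, 2], [0, 0, 0], -0.5],
  [[0, 0, 5], [0, 0, 0], -0.5],
  [[0, 0, 9], [0, 0, 0], -0.5],
  [[0, 0, 13], [0, 0, 0], -0.5],
  [[0, 0, 13], [0, 0, 0], -0.5],
  [[0, 0, 13], [0, 0, 0], -0.5],
])

```text
t: 29.75
position: [0.5611, -0.3602, 0.1461]
tcp_rot: [-3.141, 0.0, 2.933]
force: [0.2, -0.2, -0.2]
gripper_width: 0.0639
```

```bash
python3 -c "
from h import *
C=look('w14')"
```

```text
29.75 [ 0.5611 -0.3602  0.1461] [-3.1414e+00  3.0000e-04  2.9327e+00]
```

View pics/w14.png

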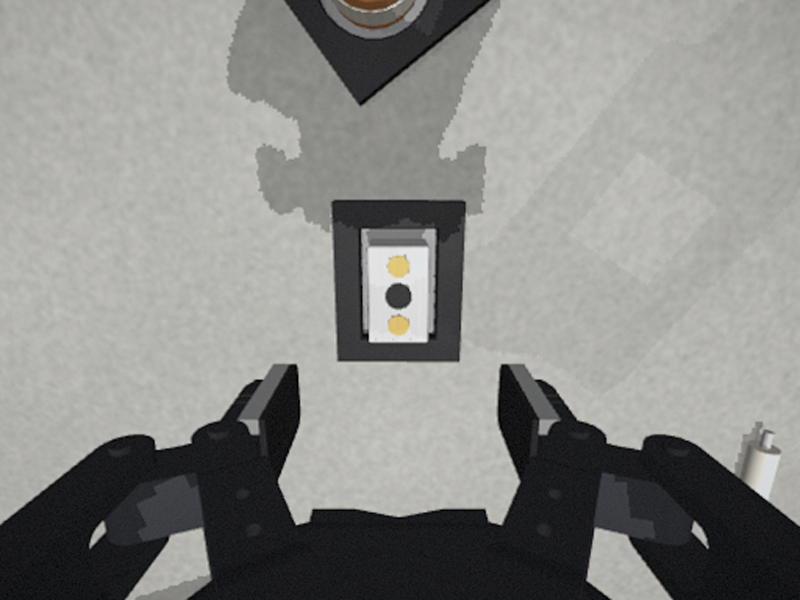

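Cell seated in the recess with even gaps. Now the column.

Emit:
send_rows([
  [[-0.5, 3, 0], [0, 0, 2], -0.5],
  [[-1.4, 8, 0], [0, 0, 4], -0.5],
  [[-2.3, 13, 0], [0, 0, 6], -0.5],
  [[-3.2, 18.5, 0], [0, 0, 8], -0.5],
  [[-4.2, 24, 0], [0, 0, 10], -0.5],
  [[-5.2, 29.5, 0], [0, 0, 12], -0.5],
  [[-6.2, 35, 0], [0, 0, 12], -0.5],
  [[-7, 40, 0], [0, 0, 12], -0.5],
  [[-8, 45, 0], [0, 0, 12], -0.5],
  [[-9, 50, 0], [0, 0, 12], -0.5],
  [[-9.7, 55, 0], [0, 0, 12], -0.5],
  [[-10.2, 58, 0], [0, 0, 12], -0.5],
])

```text
t: 31.3
position: [0.4576, 0.2215, 0.1442]
tcp_rot: [-3.141, -0.003, -3.139]
force: [-0.2, 0.3, 0.9]
gripper_width: 0.0644
```

Emit:
send_rows([
  [[-0.7, 4, 0], [0, 0, 0], -0.5],
  [[-1.5, 9, 0], [0, 0, 0], -0.5],
  [[-1.8, 10.8, 0], [0, 0, 0], -0.5],
  [[-1.8, 10.8, 0], [0, 0, 0], -0.5],
  [[-1.8, 10.8, 0], [0, 0, 0], -0.5],
])

```text
t: 31.92
position: [0.441, 0.3262, 0.1449]
tcp_rot: [-3.14, -0.002, 3.141]
force: [0.3, 0.7, -0.3]
gripper_width: 0.0639
```

```bash
python3 -c "
from h import *
C=look('w15')"
```

```text
31.925 [0.441  0.3262 0.1449] [-3.1403e+00 -1.6000e-03  3.1414e+00]
```

View pics/w15.png

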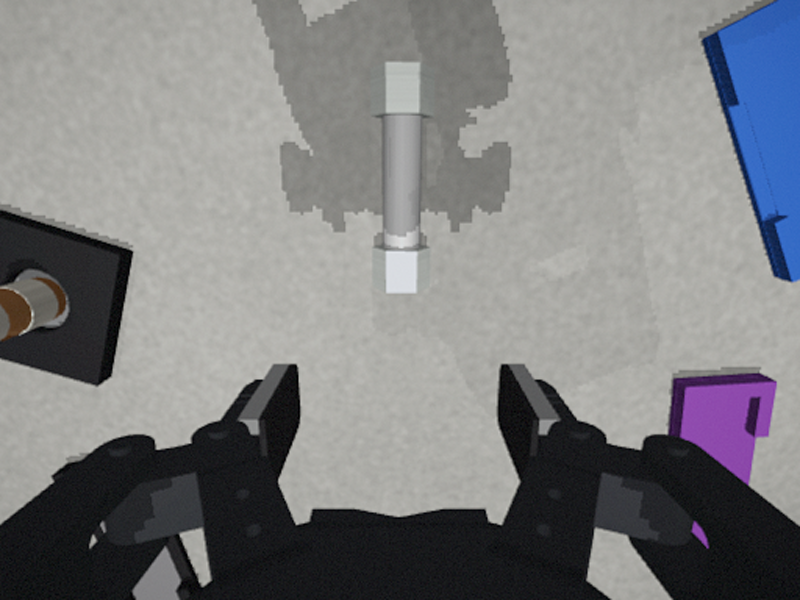

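Column along the image vertical, top flats end at (402,62) and (402,293), tube between (402,114) and (402,248).

Run:
```python
from h import *
C=pickle.load(open("pics/w15.pkl","rb"));k=.64
P=np.array([p2w(C,u*k,v*k,.030) for u,v in[(402.5,62),(402.5,114),(401.5,248),(402,293)]])
print(P.round(4),((P[0]+P[3])/2).round(4),((P[1]+P[2])/2).round(4))
d=P[3]-P[0];print(np.linalg.norm(d),np.degrees(np.arctan2(d[1],d[0])))
```

```text
[[0.3208 0.3276 0.03  ]
 [0.3453 0.3277 0.03  ]
 [0.4153 0.3273 0.03  ]
 [0.4413 0.3276 0.03  ]] [0.3811 0.3276 0.03  ] [0.3803 0.3275 0.03  ]
0.1204861877913294 -0.009924275359705454
```

Emit:
send_rows([
  [[-3, 0.1, 0], [0, 0, 0], -0.4],
  [[-6, 0.1, -2], [0, 0, 0], -0.4],
  [[-6, 0.1, -6], [0, 0, 0], -0.4],
  [[-6, 0.1, -8], [0, 0, 0], -0.4],
  [[-6, 0.1, -8], [0, 0, 0], -0.4],
  [[-6, 0.1, -8], [0, 0, 0], -0.4],
], squeeze=60)

```text
t: 32.72
position: [0.3822, 0.3282, 0.0661]
tcp_rot: [3.141, 0.001, 3.141]
force: [-0.6, 0.1, -0.2]
gripper_width: 0.0599
```

```bash
python3 -c "
from h import *
C=look('w16')
print(w2p(C,[.3808,.3275,.026])/.64)"
```

```text
32.725 [0.3822 0.3282 0.0661] [3.1412e+00 9.0000e-04 3.1409e+00]
[398.07434067 334.2672713 ]
```

View pics/w16.png

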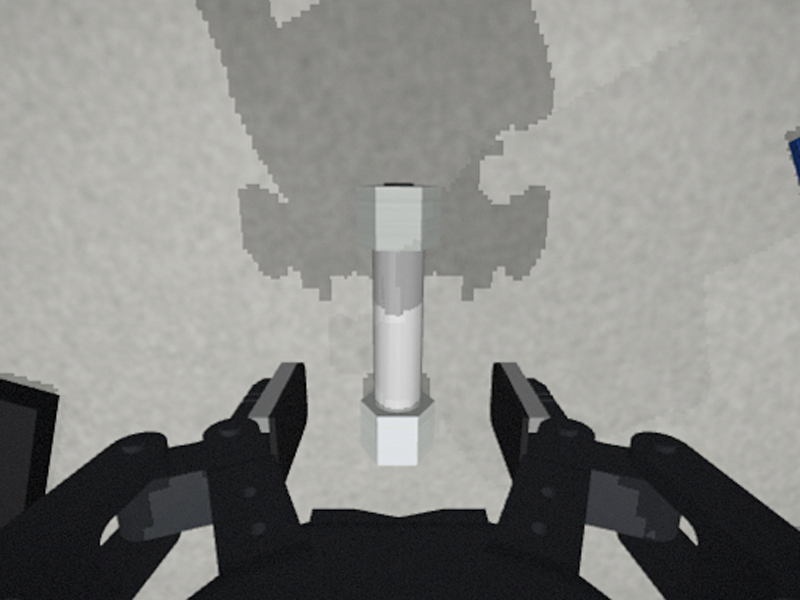

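Tube centred between fingers (398). Descend and grip.

Emit:
send_rows([
  [[-0.1, -0.1, -2], [0, 0, 0], -0.4],
  [[-0.1, -0.1, -4], [0, 0, 0], -0.4],
  [[-0.1, -0.1, -5.5], [0, 0, 0], -0.4],
  [[-0.1, -0.1, -6.2], [0, 0, 0], -0.4],
  [[-0.1, -0.1, -6.2], [0, 0, 0], -0.4],
  [[-0.1, -0.1, -6.2], [0, 0, 0], 1],
  [[-0.1, -0.1, -6.2], [0, 0, 0], 1],
  [[-0.1, -0.1, -6.2], [0, 0, 0], 1],
  [[-0.1, -0.1, -6.2], [0, 0, 0], 1],
  [[-0.1, -0.1, -6.2], [0, 0, 0], 1],
  [[-0.1, -0.1, -6.2], [0, 0, 0], 1],
  [[-0.1, -0.1, -6.2], [0, 0, 0], 1],
], squeeze=60)

```text
t: 34.28
position: [0.3806, 0.3279, 0.0042]
tcp_rot: [3.141, 0.001, -3.141]
force: [-0.8, -0.4, 5.2]
gripper_width: 0.0201
```

Emit:
send_rows([
  [[0, 0, 0], [0, 0, 0], 1],
  [[0, 0, 0], [0, 0, 0], 1],
  [[0, 0, 1], [0, 0, 0], 1],
  [[0, 0, 3], [0, 0, 0], 1],
  [[0, 0, 6], [0, 0, 0], 1],
  [[0, 0, 10], [0, 0, 0], 1],
  [[0, 0, 13], [0, 0, 0], 1],
  [[0, 0, 13], [0, 0, 0], 1],
])

```text
t: 35.28
position: [0.3814, 0.3282, 0.1355]
tcp_rot: [3.139, 0.005, -3.141]
force: [-0.2, -0.2, -1.7]
gripper_width: 0.0201
```

Emit:
send_rows([
  [[3, -1.3, 2], [0, 0, 2], 1],
  [[8, -3.4, 2.5], [0, 0, 4], 1],
  [[13, -5.6, 2.5], [0, 0, 6], 1],
  [[18, -7.7, 2.5], [0, 0, 8], 1],
  [[23, -10, 2.5], [0, 0, 10], 1],
  [[28, -12, 2.5], [0, 0, 12], 1],
  [[33, -14.2, 2.5], [0, 0, 13.6], 1],
  [[37, -16, 2.5], [0, 0, 13.6], 1],
  [[38.6, -16.6, 2.5], [0, 0, 13.6], 1],
  [[38.6, -16.6, 2.5], [0, 0, 13.6], 1],
  [[38.6, -16.6, 2.5], [0, 0, 13.6], 1],
])

```text
t: 36.65
position: [0.7643, 0.162, 0.1563]
tcp_rot: [3.14, -0.004, -2.903]
force: [0.1, 0.1, -2.2]
gripper_width: 0.0196
```

```bash
python3 -c "
from h import *
C=look('w17')
im=cv2.imread('pics/w17_raw.png')[0:192,160:352]
cv2.imwrite('pics/w17c.png',cv2.resize(im,(576,576),interpolation=2))"
```

```text
36.65 [0.7643 0.162  0.1563] [ 3.1405 -0.0044 -2.9033]
```

View pics/w17.png

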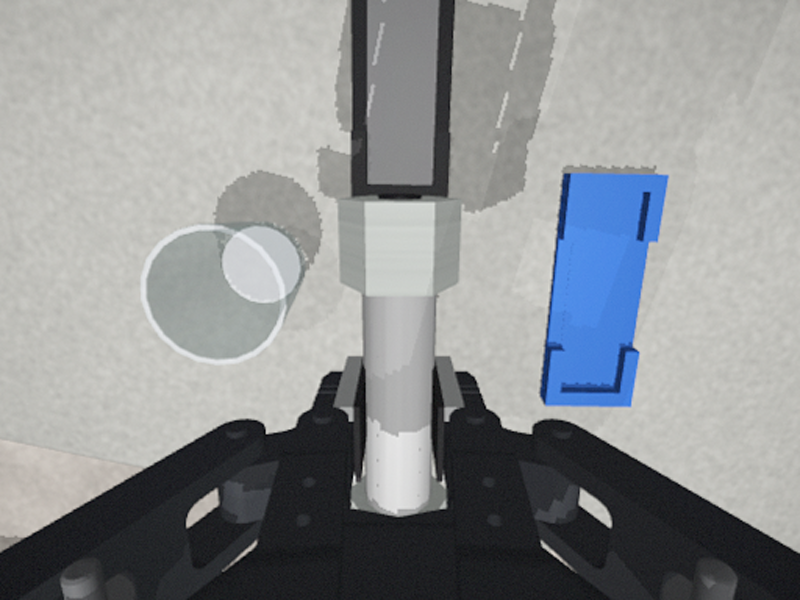

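View pics/w17c.png

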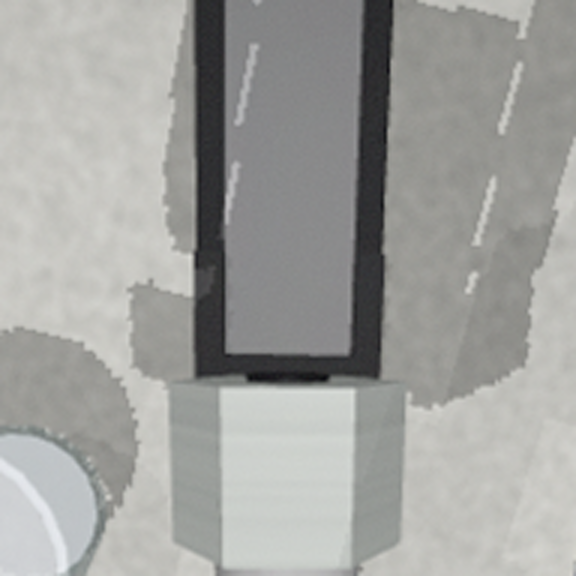

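Run:
```python
from h import *
C=pickle.load(open("pics/w17.pkl","rb"))
q=lambda u,v,z:p2w(C,u/3+159.67,v/3-.33,z)
a,b=q(224,354,.015),q(354,354,.015); print("recess end",a.round(4),b.round(4),np.linalg.norm(a-b),((a+b)/2).round(4))
m=[]
for v,l,rr in[(5,194,392),(225,195,385)]:
    A,B=q(l,v,.006),q(rr,v,.006); m.append((A+B)/2); print(A.round(4),B.round(4),np.linalg.norm(A-B),m[-1].round(4))
d=m[1]-m[0]; print("ang",np.degrees(np.arctan2(d[1],d[0])))
th=np.radians(13.6); 
for t in(12.5,13.6,14.5):
    t=np.radians(t); print(((a+b)/2-.066*np.array([np.cos(t),np.sin(t),0])).round(4))
print("tool yaw",np.degrees(-2.9033)+360)
C=pickle.load(open("pics/w1.pkl","rb")); im=cv2.imread("pics/w1_raw.png")[80:240,370:500]
cv2.imwrite("pics/w1c.png",cv2.resize(im,None,fx=3.75,fy=3.75,interpolation=2))
```

```text
recess end [0.7102 0.1285 0.015 ] [0.7007 0.1677 0.015 ] 0.04027176722856959 [0.7055 0.1481 0.015 ]
[0.6167 0.0981 0.006 ] [0.6031 0.154  0.006 ] 0.057482211556675884 [0.6099 0.126  0.006 ]
[0.6751 0.1109 0.006 ] [0.6612 0.1678 0.006 ] 0.05853906991723686 [0.6681 0.1394 0.006 ]
ang 12.892436449332664
[0.6411 0.1338 0.015 ]
[0.6413 0.1326 0.015 ]
[0.6416 0.1316 0.015 ]
tool yaw 193.65316333966808
```

View pics/w1c.png

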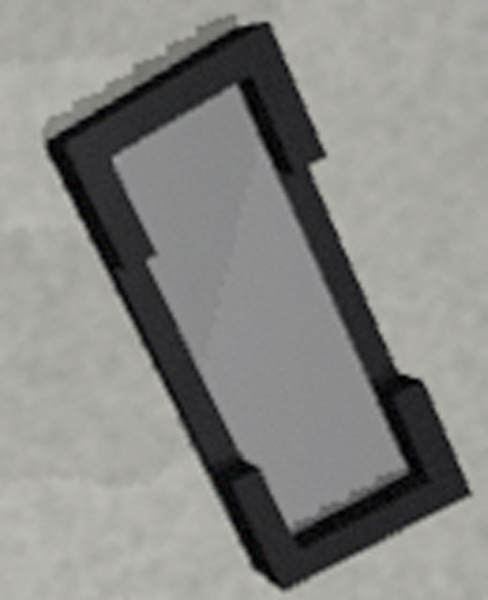

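Run:
```python
from h import *
C=pickle.load(open("pics/w1.pkl","rb"))
P=np.array([p2w(C,u/3.75+369.6,v/3.75+79.6,.015) for u,v in[(66,143),(270,26),(470,492),(286,588)]])
print(P.mean(0).round(4),np.linalg.norm(P-np.roll(P,-1,0),axis=1).round(4))
d=np.roll(P,-1,0)-P; print(np.degrees(np.arctan2(d[:,1],d[:,0])))
```

```text
[0.6414 0.1336 0.015 ] [0.0572 0.1499 0.0566 0.1512]
[ 101.45206348   12.59519443  -77.27883608 -167.17006323]
```

Emit:
send_rows([
  [[-4, -0.9, 0], [0, 0, -0.9], 1],
  [[-8, -1.8, 0], [0, 0, -0.9], 1],
  [[-12.3, -2.8, 0], [0, 0, -0.9], 1],
  [[-12.3, -2.8, -3], [0, 0, -0.9], 1],
  [[-12.3, -2.8, -6], [0, 0, -0.9], 1],
  [[-12.3, -2.8, -9], [0, 0, -0.9], 1],
  [[-12.3, -2.8, -11], [0, 0, -0.9], 1],
  [[-12.3, -2.8, -11], [0, 0, -0.9], 1],
  [[-12.3, -2.8, -11], [0, 0, -0.9], 1],
])

```text
t: 37.83
position: [0.6441, 0.1339, 0.0495]
tcp_rot: [-3.141, 0.002, -2.919]
force: [-0.5, -0.1, -1.9]
gripper_width: 0.0197
```

```bash
python3 -c "
from h import *
C=look('w18')"
```

```text
37.825 [0.6441 0.1339 0.0495] [-3.1412e+00  2.0000e-03 -2.9190e+00]
```

View pics/w18.png

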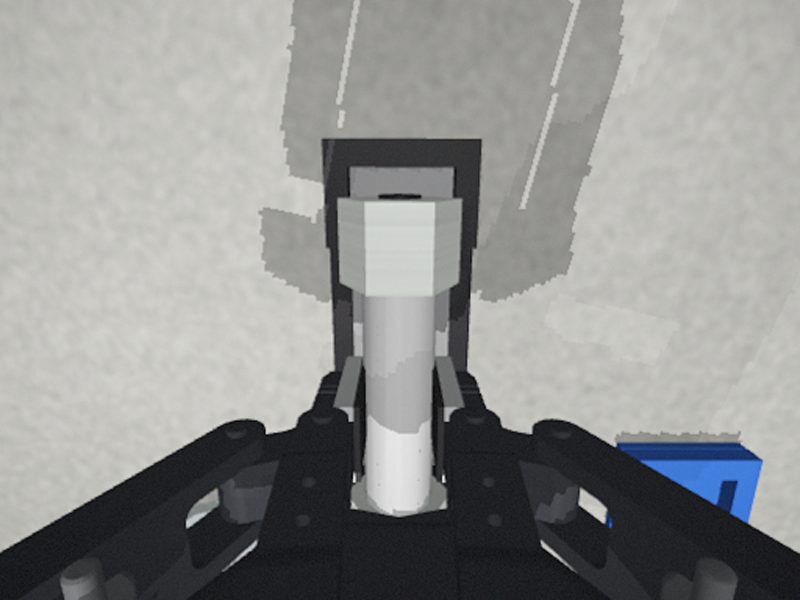

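Recess 349–456 (centre 402.5), column at 399.5: sideways error ~1 mm; 3 mm along the axis remains. Correct and lower.

Emit:
send_rows([
  [[-0.3, 0, 0], [0, 0, 0], 1],
  [[-0.3, 0, -0.8], [0, 0, 0], 1],
  [[-0.3, 0, -1.5], [0, 0, 0], 1],
  [[-0.3, 0, -1.8], [0, 0, 0], 1],
  [[-0.3, 0, -1.8], [0, 0, 0], 1],
])

```text
t: 38.5
position: [0.64, 0.1335, 0.0298]
tcp_rot: [3.141, -0.001, -2.919]
force: [0.1, -0.4, -3.0]
gripper_width: 0.0199
```

```bash
python3 -c "
from h import *
C=look('w19')"
```

```text
38.5 [0.64   0.1335 0.0298] [ 3.1414e+00 -1.0000e-03 -2.9194e+00]
```

View pics/w19.png

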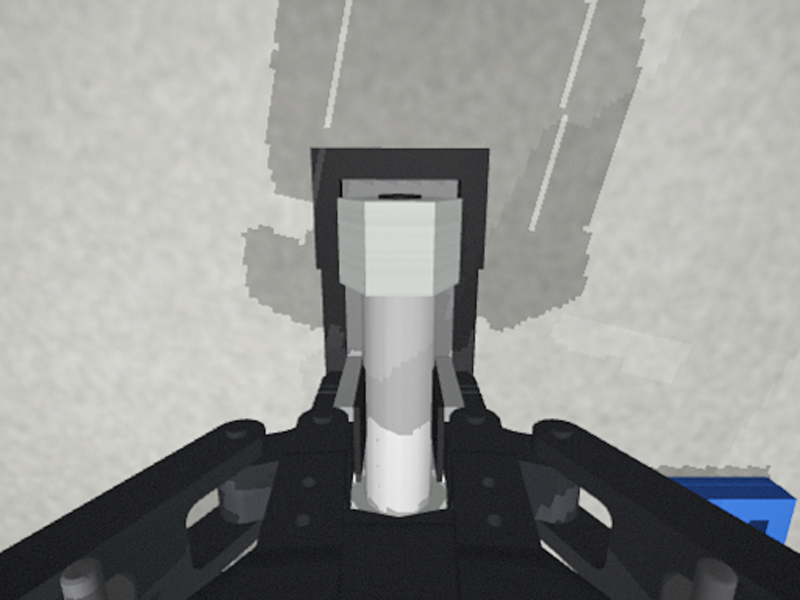

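Recess (341–459) is centred on the column. Lower to the floor.

Emit:
send_rows([
  [[0.1, 0, -0.5], [0, 0, 0], 1],
  [[0.1, 0, -1], [0, 0, 0], 1],
  [[0.1, 0, -1.4], [0, 0, 0], 1],
  [[0.1, 0, -1.7], [0, 0, 0], 1],
  [[0.1, 0, -1.8], [0, 0, 0], 1],
  [[0.1, 0, -1.8], [0, 0, 0], 1],
])

```text
t: 39.3
position: [0.6413, 0.1336, 0.0124]
tcp_rot: [-3.142, 0.0, -2.919]
force: [-0.1, -0.7, -1.6]
gripper_width: 0.0198
```

Emit:
send_rows([
  [[0, 0, -0.1], [0, 0, 0], 1],
  [[0, 0, -0.1], [0, 0, 0], 1],
])

```text
t: 39.55
position: [0.6413, 0.1336, 0.0115]
tcp_rot: [-3.142, 0.0, -2.919]
force: [-0.2, 1.0, -2.2]
gripper_width: 0.0201
```

Emit:
send_rows([
  [[0, 0, -0.1], [0, 0, 0], 1],
  [[0, 0, -0.1], [0, 0, 0], 1],
])

```text
t: 39.8
position: [0.6412, 0.1336, 0.0104]
tcp_rot: [3.142, -0.0, -2.919]
force: [0.7, 0.1, -1.5]
gripper_width: 0.0203
```

Emit:
send_rows([
  [[0, 0, -0.05], [0, 0, 0], 1],
  [[0, 0, -0.05], [0, 0, 0], 1],
])

```text
t: 40.05
position: [0.6413, 0.1336, 0.0103]
tcp_rot: [-3.142, 0.0, -2.919]
force: [-1.4, 0.3, 0.3]
gripper_width: 0.0198
```

Emit:
send_rows([
  [[0, 0, -0.05], [0, 0, 0], 1],
  [[0, 0, -0.05], [0, 0, 0], 1],
])

```text
t: 40.3
position: [0.6413, 0.1336, 0.0102]
tcp_rot: [-3.142, 0.0, -2.919]
force: [-2.1, 0.1, 5.4]
gripper_width: 0.0197
```

Emit:
send_rows([
  [[0, 0, 0], [0, 0, 0], 0.45],
  [[0, 0, 0], [0, 0, 0], 0.3],
  [[0, 0, 0], [0, 0, 0], 0.1],
  [[0, 0, 0], [0, 0, 0], -0.1],
  [[0, 0, 0], [0, 0, 0], -0.2],
  [[0, 0, 0], [0, 0, 0], -0.2],
  [[0, 0, 2], [0, 0, 0], -0.2],
  [[0, 0, 5], [0, 0, 0], -0.2],
  [[0, 0, 9], [0, 0, 0], -0.2],
  [[0, 0, 14], [0, 0, 0], -0.2],
  [[0, 0, 14], [0, 0, 0], -0.2],
  [[0, 0, 14], [0, 0, 0], -0.2],
])

```text
t: 41.8
position: [0.641, 0.1336, 0.1503]
tcp_rot: [-3.141, 0.001, -2.919]
force: [0.1, -0.2, -0.3]
gripper_width: 0.0511
```

```bash
python3 -c "
from h import *
C=look('w20')
im=r.snapshot('scene')[:,:,::-1]; cv2.imwrite('pics/sc2.png',cv2.resize(im,(800,600),interpolation=2))"
```

```text
41.8 [0.641  0.1336 0.1503] [-3.1415e+00  7.0000e-04 -2.9194e+00]
```

View pics/w20.png

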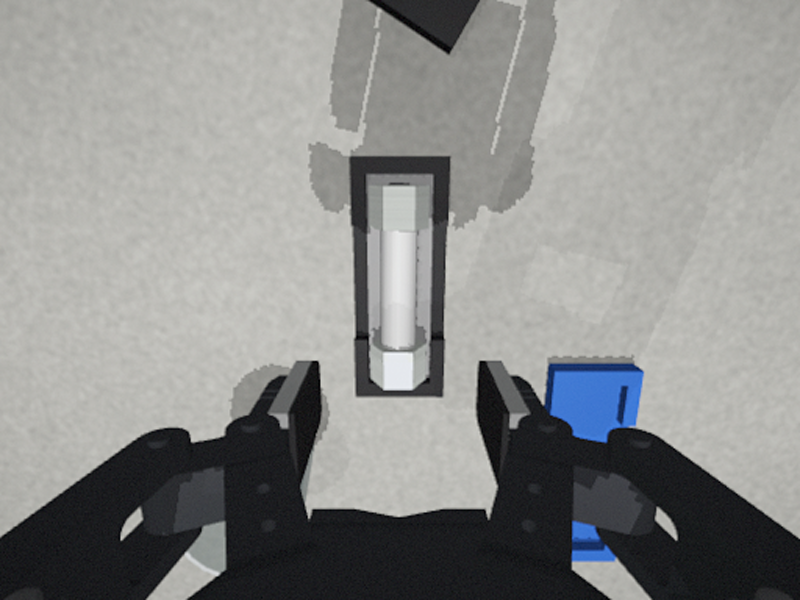

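View pics/sc2.png

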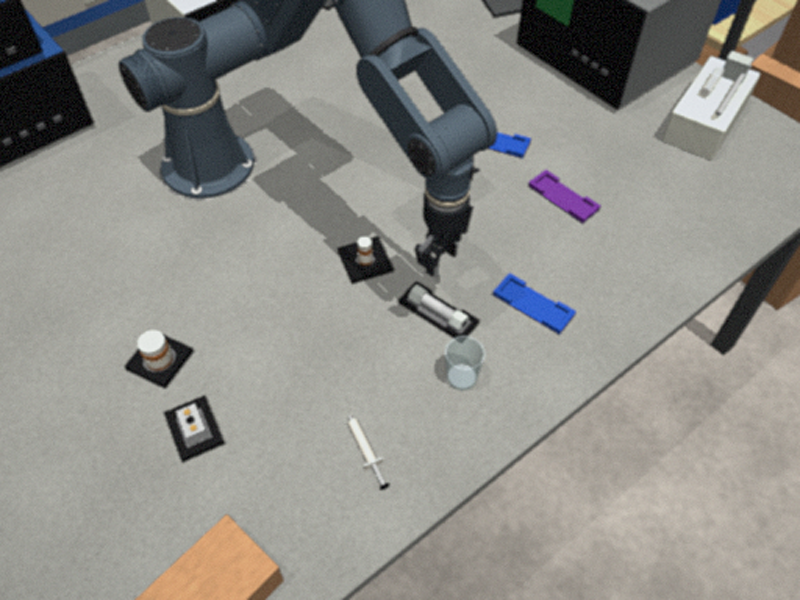

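The wrist view shows the column lying inside the cradle (nuts at 400,205 and 398,368). In the scene view, the jar (155,350), vial (365,250), cell (192,425) and column (440,310) are all in their holders. The beaker and syringe are where they were, and the gripper is empty and clear.

```bash
python3 -c "
from station import r
print(r.job_done())"
```

```text
the job is handed in; nothing more can be done
None
```

All four parts are in their matching holders, placed in the order jar, vial, cell, column, and the job was handed in at about 42 s. `job_done()` reports no verdict.

- **Seating:** I lowered each part until the wrist force showed it touching. At that point every part was 6 mm above its pick-up height, within about 0.1 mm, which is the height of the recess floor.
- **Last pictures:** They show the jar and vial upright in their wells, the cell window side up inside its recess, and the column inside the black cradle. The beaker, the syringe and the coloured look-alikes look unmoved, and the gripper is empty and clear.
- **Disagreements:** Position estimates from different pictures differed by 1–3 mm. I corrected for this with a look just before each lowering. No check failed at the end.

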